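Load the marked touch-latch drawer with dried morels

ROBOT

A 6-joint arm with a two-finger parallel gripper is mounted at the origin on the work surface. World frame = base frame: x ahead of the robot, y to its left, z up, the work surface at z = 0. Lengths are in m, angles in rad, forces in N, time in s.
With the tool pointing down it reaches from about 0.35 to 0.975 m from the base axis. Payload 4.9 kg.
Tool frame: the origin (TCP) lies midway between the tips of the shut fingers; the grasp point (between the pads) lies 19 mm behind it; z points along the fingers, y is the line along which they close (so a half turn about z gives the same grasp; the last joint's range is limited). The gripper opens to 85 mm and grips with 20 to 120 N. Pads are 22 mm wide; open, the fingers measure 114 mm over their backs; the gripper's body (76 mm by 85 mm) begins 54 mm behind the grasp point. The pads swing forward as they close: fully open they stand 13 mm farther back than shut.
Start: joints at [1.162, 0.053, 1.613, -0, 1.476, -0.119], TCP at [0.179, 0.599, 0.231] pointing down, gripper open.
Joint ranges: [-3.01, 3.01], [-1.01, 2.22], [0.06, 2.58], [-1.02, 4.17], [0.09, 2.62], [-3.14, 3.14]. Speed limits (rad/s): [2.57, 2.57, 3.14, 3.14, 3.14, 3.14].

INTERFACE

Orientations are given as a unit quaternion [w, x, y, z].
In Python, from plant import state, grab_frame, camera_info, job_done, spot_in, masks_of, pinpoint gives the robot as it stands.
- The arm moves only by the shell command python3 -m handwheel 'ROWS' [OPENING]. ROWS is JSON, a list that holds one entry, the list of rows, each a list of 6 numbers: the shift along the world's x, y, z in m, then the turn, a rotation vector about the world's x, y, z in degrees. In form: [[[tx, ty, tz, ax, ay, az], ...]]. A call has 1 to 20 rows; each row shifts and turns the commanded pose from where the row before left it; what a row does not reach is not made up. A row lasts 1/12 s, in which the tool goes at most 41.7 mm and 7.16 degrees, less where a joint would pass 70% of its speed; a pose out of reach is approached as far as the arm can. A call is refused whole if a number of a shift passes 0.0417 or a number of a turn 7.16, either way. A call with a gripper value outside its range is refused whole. OPENING is the opening, from 0 (shut) to 1 (fully open), set as the call begins (- or left out, the last holds). The fingers move at their own pace and stop on an object; the grip force is fixed at half the most. Time passes only in rows, so rows that do not move let the fingers close. It gives the time, the measured TCP pose, the force, the opening and the grip force at its end, in the units of the state.
- state(): the state, without advancing time (a new reading comes with each control period).
- grab_frame(name): name is "scene" or "top" or "wrist"; returns (picture, depth): 400x640x3 uint8, blue, green, red; 400x640 float32, m along the optical axis (not along the pixel's ray), 0 where there is no reading.
- camera_info(name): a dict with "fx", "fy", "cx", "cy" (pixels), "T" (4x4, takes a point from camera to world coordinates). Camera axes: x right, y up, looking along -z (the intrinsics and any distortion apply to the point x, -y, -z); pixel columns grow to the right and rows downward; lengths in m; the calibration is good to about 2 mm. A picture is of the moment at which its call begins: read the wrist's pose just before it. camera_info takes no time and is no camera call; for the wrist camera it gives the pose at the moment of the call.
- job_done(): hands the job in; it is judged then, once.
Trained networks look in the newest picture that a camera, given by its name, has taken for a name from the list of things; names that differ only in an ending like _2 or _b are one class to them, and where a whole thing is asked for, a point or a joint stands for the part that bears it (a point fixed in the world has none). Each returns a list of dicts, best first, with "conf" (0 to 1); they miss things now and then, are a little off and sometimes report something else, mostly with a low value. They report only what shows in the picture. A call takes as long as a camera call. They do not tell look-alikes from the thing itself.
- spot_in(camera, thing): "box" ([left, top, width, height] in pixels, round what is visible of it).
- masks_of(camera, thing): "region" (400x640 bool, what is visible of it) and "box" ([left, top, width, height] in pixels, round what is visible of it).
- pinpoint(camera, thing): "position" ([column, row] in pixels: a listed point, or the origin of a listed thing).
The state is a dict: "time": time; "joint_pos": joint angles; "joint_vel": joint speeds; "joint_efforts": joint torques, N m; "tool_pos": TCP position; "tool_rot": TCP orientation; "contact_force": force on the tool from outside, world axes, zero at the start; "ft_torque": the same for the moment, N m; "gripper_width": opening from 0.0 (shut) to 1.0 (fully open); "grasp_force": force on a finger pad.
Only numpy, scipy, OpenCV 4.12 (cv2) and the standard library are available. Lean on these libraries where they do the work, as an engineer would, in place of code of your own. Each camera call takes 0.05 s, during which the arm holds its last target. There are 200 camera calls.

TASK

Press in the front of the cabinet drawer marked by the green disc so that it springs ajar, lay all the dried morels from the white tray inside it, then push that drawer home until it latches shut and stays shut. Keep the drawer marked by the red square shut, and leave everything else where it is.

Things in the scene. Friction and masses are not known exactly. Their poses are not given: they have to be found in the camera images.
- cabinet: The steel sample cabinet on the table, 230 deep (x) x 410 wide (y) x 90 mm high, fixed. Origin: centre of its underside; its front faces its own -x, towards the robot, its +y is its left-hand side as the robot sees it. Two equal white drawer fronts side by side, centred 99.5 mm either side of its middle, no handles.
- green_disc: Green disc, 40 mm across, 6 mm thick, stuck on top of the cabinet above one of the two drawers: it marks the drawer to be loaded. Origin: centre of its underside.
- red_square: Red square plate, 36 x 36 x 6 mm, stuck on top of the cabinet above the other drawer: that drawer stays shut. Origin: centre of its underside.
- left_drawer (a joint): Travel (m) of the left drawer (+y half): 0 latched (at the start), grows to 0.175 as it comes out along the cabinet's -x; inner stop -0.009. Touch latch: slowly press the front in 8 mm or more and let go: it springs out to about 0.055. Push in to -0.008 or the stop and let go: it relatches within 5 mm of 0. Pressed less, it returns as it was: check, press again. Takes 4 to 12 N, peaks 25 N.
- left_front (a point): Point on the outer face of the left drawer's front panel, middle of its width, 60 mm above the table; moves with it; axes as the cabinet's. Panel 180 wide, 18 mm thick, 7 to 77 mm above the table; shut, its face is 12 mm proud of the cabinet. No handle; when ajar its top edge can be pinched or hooked (49 mm gap behind it).
- left_floor (a point): Centre of the left drawer's inner floor, 22 mm above the table; moves with it; axes as the cabinet's. Inside 183 (x) x 170 mm (y); side and back walls are 4 mm thick and rise 18 mm above this floor. Headroom under the cabinet top is 58 mm above this floor: things must lie flat, not heaped.
- right_drawer (a joint): Travel (m) of the right drawer (-y half): 0 latched (at the start), grows to 0.175 as it comes out along the cabinet's -x; inner stop -0.009. Touch latch: slowly press the front in 8 mm or more and let go: it springs out to about 0.055. Push in to -0.008 or the stop and let go: it relatches within 5 mm of 0. Pressed less, it returns as it was: check, press again. Takes 4 to 12 N, peaks 25 N.
- right_front (a point): Point on the outer face of the right drawer's front panel, middle of its width, 60 mm above the table; moves with it; axes as the cabinet's. Panel 180 wide, 18 mm thick, 7 to 77 mm above the table; shut, its face is 12 mm proud of the cabinet. No handle; when ajar its top edge can be pinched or hooked (49 mm gap behind it).
- right_floor (a point): Centre of the right drawer's inner floor, 22 mm above the table; moves with it; axes as the cabinet's. Inside 183 (x) x 170 mm (y); side and back walls are 4 mm thick and rise 18 mm above this floor. Headroom under the cabinet top is 58 mm above this floor: things must lie flat, not heaped.
- tray: White slotted drying tray, 300 (x) x 320 (y) mm, floor 4 mm above the table, rim 18 mm above the table, fixed. Origin: centre of its underside. A grey 60 x 40 x 18 mm logger lies in its middle and stays there.
- morel1_mid (a point): Dried morel, rigid: dark ridged cap, cream stalk, 75 mm long (its x, cap towards +x), 34 mm thick at the cap (y and z), 18 mm at the stalk, 30 g. Point: on its axis, half-way up (17 mm above what it lies on), in the cap, 13 mm ahead of where the stalk begins, a good place to grasp across; it reaches 32 mm ahead and 43 mm behind. Two to four are present; None if absent.
- morel2_mid (a point): Dried morel, rigid: dark ridged cap, cream stalk, 75 mm long (its x, cap towards +x), 34 mm thick at the cap (y and z), 18 mm at the stalk, 30 g. Point: on its axis, half-way up (17 mm above what it lies on), in the cap, 13 mm ahead of where the stalk begins, a good place to grasp across; it reaches 32 mm ahead and 43 mm behind. Two to four are present; None if absent.
- morel3_mid (a point): Dried morel, rigid: dark ridged cap, cream stalk, 75 mm long (its x, cap towards +x), 34 mm thick at the cap (y and z), 18 mm at the stalk, 30 g. Point: on its axis, half-way up (17 mm above what it lies on), in the cap, 13 mm ahead of where the stalk begins, a good place to grasp across; it reaches 32 mm ahead and 43 mm behind. Two to four are present; None if absent.
- morel4_mid (a point): Dried morel, rigid: dark ridged cap, cream stalk, 75 mm long (its x, cap towards +x), 34 mm thick at the cap (y and z), 18 mm at the stalk, 30 g. Point: on its axis, half-way up (17 mm above what it lies on), in the cap, 13 mm ahead of where the stalk begins, a good place to grasp across; it reaches 32 mm ahead and 43 mm behind. Two to four are present; None if absent.
- logger: Bystander, leave alone: grey humidity logger, 60 x 40 x 18 mm, in the tray's middle. Origin: its underside (tools: lying on the table).
- jar: Bystander, leave alone: amber glass jar on the cabinet top, 60 mm across, 75 mm high. Origin: its underside (tools: lying on the table).
- bowl: Bystander, leave alone: steel bowl, 130 mm across, 50 mm high. Origin: its underside (tools: lying on the table).
- spray: Bystander, leave alone: white bottle with a blue cap, 66 mm across, 170 mm high. Origin: its underside (tools: lying on the table).
- brush: Bystander, leave alone: brush, 190 mm long. Origin: its underside (tools: lying on the table).
- spatula: Bystander, leave alone: spatula, 200 mm long. Origin: its underside (tools: lying on the table).
Mind the look-alikes: they are no part of the job. What is shaped like the part that bears morel2_mid but blue or turquoise is not meant.

How it is judged:
On the way, in this order (a step that is already met when the one before it is completed fails the run):
1. the drawer marked green has sprung ajar (((y of green_disc in the frame of cabinet above 0 m and value of joint left_drawer above 0.045 m) or (y of green_disc in the frame of cabinet below 0 m and value of joint right_drawer above 0.045 m))), for 0.2 s.
2. all morels lie in the drawer marked green (((y of green_disc in the frame of cabinet above 0 m and (x of morel1_mid in the frame of left_floor between -0.09 and 0.09 m and y of morel1_mid in the frame of left_floor between -0.085 and 0.085 m and z of morel1_mid in the frame of left_floor between 0 and 0.055 m) and (x of morel2_mid in the frame of left_floor between -0.09 and 0.09 m and y of morel2_mid in the frame of left_floor between -0.085 and 0.085 m and z of morel2_mid in the frame of left_floor between 0 and 0.055 m) and (x of morel3_mid in the frame of left_floor between -0.09 and 0.09 m and y of morel3_mid in the frame of left_floor between -0.085 and 0.085 m and z of morel3_mid in the frame of left_floor between 0 and 0.055 m) and (x of morel4_mid in the frame of left_floor between -0.09 and 0.09 m and y of morel4_mid in the frame of left_floor between -0.085 and 0.085 m and z of morel4_mid in the frame of left_floor between 0 and 0.055 m) and linear speed of each of morel1, morel2, morel3, morel4 below 0.03 m/s) or (y of green_disc in the frame of cabinet below 0 m and (x of morel1_mid in the frame of right_floor between -0.09 and 0.09 m and y of morel1_mid in the frame of right_floor between -0.085 and 0.085 m and z of morel1_mid in the frame of right_floor between 0 and 0.055 m) and (x of morel2_mid in the frame of right_floor between -0.09 and 0.09 m and y of morel2_mid in the frame of right_floor between -0.085 and 0.085 m and z of morel2_mid in the frame of right_floor between 0 and 0.055 m) and (x of morel3_mid in the frame of right_floor between -0.09 and 0.09 m and y of morel3_mid in the frame of right_floor between -0.085 and 0.085 m and z of morel3_mid in the frame of right_floor between 0 and 0.055 m) and (x of morel4_mid in the frame of right_floor between -0.09 and 0.09 m and y of morel4_mid in the frame of right_floor between -0.085 and 0.085 m and z of morel4_mid in the frame of right_floor between 0 and 0.055 m) and linear speed of each of morel1, morel2, morel3, morel4 below 0.03 m/s))), for 0.2 s.
At the end, for the whole second after the job is handed in: The drawer marked green is shut and latched (within 8 mm of its latched place, and stays there), every morel present is inside it, and the drawer marked red is shut (within 8 mm) (((y of green_disc in the frame of cabinet above 0 m and value of joint each of left_drawer, right_drawer below 0.008 m and (x of morel1_mid in the frame of left_floor between -0.09 and 0.09 m and y of morel1_mid in the frame of left_floor between -0.085 and 0.085 m and z of morel1_mid in the frame of left_floor between 0 and 0.055 m) and (x of morel2_mid in the frame of left_floor between -0.09 and 0.09 m and y of morel2_mid in the frame of left_floor between -0.085 and 0.085 m and z of morel2_mid in the frame of left_floor between 0 and 0.055 m) and (x of morel3_mid in the frame of left_floor between -0.09 and 0.09 m and y of morel3_mid in the frame of left_floor between -0.085 and 0.085 m and z of morel3_mid in the frame of left_floor between 0 and 0.055 m) and (x of morel4_mid in the frame of left_floor between -0.09 and 0.09 m and y of morel4_mid in the frame of left_floor between -0.085 and 0.085 m and z of morel4_mid in the frame of left_floor between 0 and 0.055 m)) or (y of green_disc in the frame of cabinet below 0 m and value of joint each of right_drawer, left_drawer below 0.008 m and (x of morel1_mid in the frame of right_floor between -0.09 and 0.09 m and y of morel1_mid in the frame of right_floor between -0.085 and 0.085 m and z of morel1_mid in the frame of right_floor between 0 and 0.055 m) and (x of morel2_mid in the frame of right_floor between -0.09 and 0.09 m and y of morel2_mid in the frame of right_floor between -0.085 and 0.085 m and z of morel2_mid in the frame of right_floor between 0 and 0.055 m) and (x of morel3_mid in the frame of right_floor between -0.09 and 0.09 m and y of morel3_mid in the frame of right_floor between -0.085 and 0.085 m and z of morel3_mid in the frame of right_floor between 0 and 0.055 m) and (x of morel4_mid in the frame of right_floor between -0.09 and 0.09 m and y of morel4_mid in the frame of right_floor between -0.085 and 0.085 m and z of morel4_mid in the frame of right_floor between 0 and 0.055 m)))); the robot touches nothing.
It fails at once if the drawer marked red is opened by more than 20 mm ((y of green_disc in the frame of cabinet above 0 m and value of joint right_drawer above 0.02 m) or (y of green_disc in the frame of cabinet below 0 m and value of joint left_drawer above 0.02 m)).
It fails at once if a bystander (logger, jar, bowl, bottle, brush, spatula) is moved by more than 40 mm (distance of any of logger, jar, bowl, spray, brush, spatula from where it was at the start of the episode above 0.04 m).
It fails at once if a morel falls off the table (height (world z) of any of morel1_mid, morel2_mid, morel3_mid, morel4_mid below -0.05 m).
Of morel1, morel2, morel3, morel4 only 2 to 4 are there at a start; the rules pass over those that are not, and their reading is None.
At some moment in a run one of morel1, morel2, morel3, morel4 may be knocked a few centimetres aside while the robot is not near it.
Once in a run the grip may slacken for a moment while it holds something.
It also fails if it takes over 210 s, if anything falls off the work surface, if the arm or the gripper's body presses on something with over 40 N, if the wrist force passes 120 N, or if a joint passes its speed limit or range.

## Working session

There is one attempt and no reset: what is moved stays moved. The work goes in short steps, Python scripts to look and compute and a shell command to move; the robot and the scene stay as the last step left them, time stands still between calls to the robot, and variables do not carry over. Pictures are saved under pics/ and viewed, at most 14 in all, crops included, and the job is handed in when it is done.

```bash
mkdir -p pics; ls; python3 - <<'E'
from plant import *
import cv2
for c in ("top","scene"):
    p,d=grab_frame(c); cv2.imwrite(f"pics/{c}0.png",p); i=camera_info(c); print(c,{k:(v if k!="T" else [[round(float(x),3) for x in r] for r in v]) for k,v in i.items()})
s=state();print(s)
E
```

```text
pics
top {'fx': 476.3678937176573, 'fy': 476.3678937176573, 'cx': 320.67692852059275, 'cy': 199.39093218282397, 'T': [[-0.021, 0.982, -0.187, 0.31], [-1.0, -0.019, 0.008, 0.057], [0.005, 0.187, 0.982, 1.297], [0.0, 0.0, 0.0, 1.0]]}
scene {'fx': 446.73204330542126, 'fy': 446.73204330542126, 'cx': 323.5449873871137, 'cy': 193.02426915320885, 'T': [[0.793, -0.341, 0.505, 1.135], [0.609, 0.429, -0.667, -0.72], [0.011, 0.837, 0.548, 0.715], [0.0, 0.0, 0.0, 1.0]]}
{'time': 0.1, 'joint_pos': array([ 1.16198926e+00,  5.33162795e-02,  1.61415111e+00,  8.03618582e-06,
        1.47605338e+00, -1.19017506e-01]), 'joint_vel': array([-8.97638596e-05, -1.32392622e-03, -1.80450936e-03,  5.49538345e-04,
        1.52609090e-03,  1.34438467e-03]), 'joint_efforts': array([-8.78288375e-06, -3.94908071e+01, -3.71363068e+01, -6.11117207e-05,
        3.98165721e-03, -1.32191857e-05]), 'tool_pos': array([0.17837153, 0.59840558, 0.23017355]), 'tool_rot': array([-2.55344968e-04,  1.44388629e-01,  9.89520588e-01, -9.29636552e-04]), 'contact_force': array([-0.03106182, -0.31103513, -0.54173244]), 'ft_torque': array([0.01049476, 0.0095756 , 0.04700063]), 'grasp_force': 0.0, 'gripper_width': 0.9982696009609557}
```

View pics/top0.png

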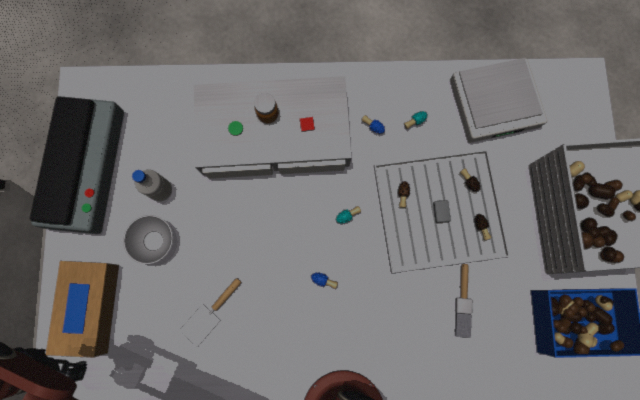

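View pics/scene0.png

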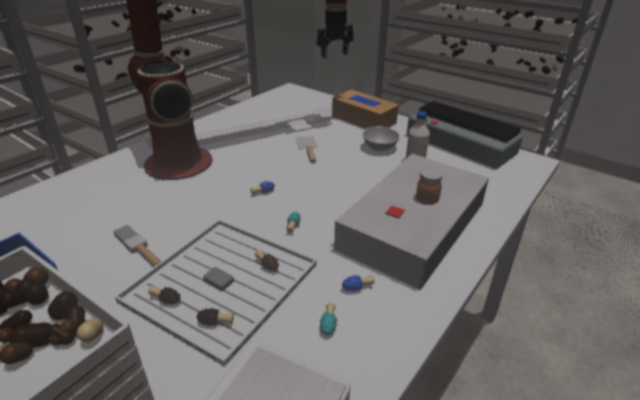

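The top view shows the cabinet (195–350, 80–175) with the green disc at (235,128), so the left drawer is the one to load, and the red square at (307,124). There are three real morels in the tray, at (404,192), (472,182) and (482,225). The blue and teal look-alikes lie outside the tray. The scene view agrees.

```bash
cat > h.py <<'E'
from plant import *
import numpy as np, cv2
def ray(c,px,z,i=None):
    "pixel -> world point at height z"
    i=i or camera_info(c); T=np.array(i["T"])
    d=T[:3,:3]@np.array([(px[0]-i["cx"])/i["fx"],-(px[1]-i["cy"])/i["fy"],-1.])
    return T[:3,3]+d*(z-T[2,3])/d[2]
def cloud(c,depth,mask=None,i=None):
    i=i or camera_info(c); T=np.array(i["T"])
    v,u=np.nonzero((depth>0)&(mask if mask is not None else True)); z=depth[v,u]
    P=np.c_[(u-i["cx"])/i["fx"]*z,-(v-i["cy"])/i["fy"]*z,-z]
    return P@T[:3,:3].T+T[:3,3],u,v
def yaw():
    "direction of tool y (closing line), deg from world +y, ccw"
    from scipy.spatial.transform import Rotation as R
    w,x,y,z=state()["tool_rot"]; a=R.from_quat([x,y,z,w]).as_matrix()[:,1]
    return np.degrees(np.arctan2(-a[0],a[1]))
E
python3 - <<'E'
from h import *
p,d=grab_frame("top")
ms=masks_of("top","cabinet"); m=ms[0]["region"]; print(ms[0]["conf"],ms[0]["box"])
P,u,v=cloud("top",d,m); t=P[(abs(P[:,2]-.09)<.012)]; print("cab top z",np.median(t[:,2]),len(t))
r=cv2.minAreaRect((t[:,:2]*1000).astype(np.float32)); print("cab",r,cv2.boxPoints(r).round())
for n,z in (("cabinet",0),("green_disc",.09),("red_square",.09),("left_front",.06),("right_front",.06),("tray",0),("jar",.09)):
    for q in pinpoint("top",n)[:1]: print(n,round(q["conf"],2),np.round(q["position"]),ray("top",q["position"],z).round(3))
for q in pinpoint("top","morel1_mid"): print("morel",round(q["conf"],2),np.round(q["position"]),ray("top",q["position"],.021).round(3))
for q in masks_of("top","morel1_mid"):
    P,u,v=cloud("top",d,q["region"]); k=q["region"]; g=p.mean(2)
    U=np.array([ray("top",(a,b),.018)[:2] for a,b in zip(u,v)]); w,V=np.linalg.eigh(np.cov(U.T)); ax=V[:,1]
    s=(U-U.mean(0))@ax; b=p[v,u].mean(1); 
    if np.corrcoef(s,b)[0,1]>0: ax=-ax
    print(round(q["conf"],2),q["box"],U.mean(0).round(3),"cap dir deg",np.degrees(np.arctan2(ax[1],ax[0])).round(),"len",np.ptp(s).round(3))
print(state()["tool_pos"],yaw())
E
```

```text
0.84 [194.5, 76.0, 155.8, 101.7]
cab top z 0.09010036757672246 11997
cab ((750.4828491210938, 174.97430419921875), (245.28965759277344, 410.7625732421875), 2.3046786785125732) [[620. 375.]
 [636. -35.]
 [881. -25.]
 [865. 385.]]
cabinet 0.6 [276. 133.] [0.751 0.169 0.   ]
green_disc 0.64 [234. 128.] [0.738 0.274 0.09 ]
red_square 0.67 [308. 124.] [0.746 0.077 0.09 ]
left_front 0.67 [238. 174.] [0.619 0.265 0.06 ]
right_front 0.95 [314. 164.] [0.643 0.063 0.06 ]
tray 0.59 [438. 210.] [ 0.522 -0.276  0.   ]
jar 0.91 [267. 114.] [0.776 0.185 0.09 ]
morel 0.7 [471. 184.] [ 0.589 -0.368  0.021]
0.53 [462.6, 170.3, 18.4, 22.2] [ 0.597 -0.368] cap dir deg -146.0 len 0.073Traceback (most recent call last):
  File "<stdin>", line 11, in <module>
  File "h.py", line 5, in ray
    i=i or camera_info(c); T=np.array(i["T"])
           ~~~~~~~~~~~^^^
ValueError: time passes only in moves, steps and waits
```

```bash
python3 -m handwheel '[[[0.039,-0.0325,0,0,0,1.9],[0.039,-0.0325,0,0,0,1.9],[0.039,-0.0325,0,0,0,1.9],[0.039,-0.0325,0,0,0,1.9],[0.039,-0.0325,0,0,0,1.9],[0.039,-0.0325,0,0,0,1.9],[0.039,-0.0325,0,0,0,1.9],[0.039,-0.0325,0,0,0,1.9],[0.039,-0.0325,0,0,0,1.9],[0.039,-0.0325,0,0,0,1.9],[0,0,0,0,0,0],[0,0,-0.04,0,0,0],[0,0,-0.04,0,0,0],[0,0,-0.04,0,0,0],[0,0,-0.04,0,0,0],[0,0,-0.02,0,0,0],[0,0,0,0,0,0],[0,0,0,0,0,0],[0,0,0,0,0,0]]]' 0
python3 - <<'E'
from h import *
print(yaw())
p,d=grab_frame("top"); i=camera_info("top"); c=camera_info
for q in pinpoint("top","morel1_mid"): print("morel",round(q["conf"],2),np.round(q["position"]),ray("top",q["position"],.021,i).round(3))
for q in masks_of("top","morel1_mid"):
    v,u=np.nonzero(q["region"])
    U=np.array([ray("top",(a,b),.018,i)[:2] for a,b in zip(u,v)]); w,V=np.linalg.eigh(np.cov(U.T)); ax=V[:,1]
    s=(U-U.mean(0))@ax; b=p[v,u].mean(1)
    if np.corrcoef(s,b)[0,1]>0: ax=-ax
    print(round(q["conf"],2),np.round(q["box"]),U.mean(0).round(3),"cap dir deg",np.degrees(np.arctan2(ax[1],ax[0])).round(),"len",np.ptp(s).round(3),"rgb",p[v,u].mean(0).round())
E
```

```text
time: 2.23
tool_pos: [0.5, 0.3331, 0.0536]
tool_rot: [0.002, -0.021, 1.0, 0.001]
contact_force: [0.5, 0.9, 0.1]
gripper_width: 0.003
grasp_force: 0.0
2.406409404475976
morel 0.71 [473. 183.] [ 0.591 -0.373  0.021]
morel 0.53 [238. 169.] [0.643 0.273 0.021]
morel 0.51 [233. 125.] [0.77  0.289 0.021]
morel 0.38 [404. 192.] [ 0.571 -0.182  0.021]
0.61 [460. 169.  16.  21.] [ 0.599 -0.367] cap dir deg -147.0 len 0.073 rgb [43. 55. 65.]
0.57 [194.  75. 158. 103.] [0.762 0.18 ] cap dir deg -88.0 len 0.435 rgb [144. 143. 145.]
0.38 [276. 158.  70.  15.] [0.648 0.071] cap dir deg 92.0 len 0.187 rgb [96. 97. 98.]
```

```bash
python3 -m handwheel '[[[0.02,-0.014,0,0,0,0],[0.02,-0.014,0,0,0,0],[0.02,-0.014,0,0,0,0],[0.02,-0.014,0,0,0,0],[0.015,0,0,0,0,0],[0.004,0,0,0,0,0],[0.004,0,0,0,0,0],[0.003,0,0,0,0,0],[0.002,0,0,0,0,0],[0.002,0,0,0,0,0],[0,0,0,0,0,0],[0,0,0,0,0,0],[0,0,0,0,0,0]]]'
```

```text
time: 3.47
tool_pos: [0.6082, 0.2764, 0.0512]
tool_rot: [-0.0, -0.021, 1.0, -0.0]
contact_force: [-0.4, -0.5, -0.7]
gripper_width: 0.001
grasp_force: 0.0
```

```bash
python3 -m handwheel '[[[0.002,0,0,0,0,0],[0.002,0,0,0,0,0],[0.002,0,0,0,0,0],[0.002,0,0,0,0,0],[0,0,0,0,0,0],[0,0,0,0,0,0]]]'; python3 -m handwheel '[[[0.0015,0,0,0,0,0],[0.0015,0,0,0,0,0],[0.0015,0,0,0,0,0],[0.0015,0,0,0,0,0],[0,0,0,0,0,0],[0,0,0,0,0,0]]]'
```

```text
time: 3.97
tool_pos: [0.6164, 0.2763, 0.0512]
tool_rot: [-0.0, -0.021, 1.0, 0.0]
contact_force: [-3.6, 0.5, 1.3]
gripper_width: -0.0
grasp_force: 1.7
time: 4.47
tool_pos: [0.6225, 0.2765, 0.0512]
tool_rot: [-0.0, -0.021, 1.0, 0.0]
contact_force: [-3.4, 1.8, 1.3]
gripper_width: -0.0
grasp_force: 1.8
```

```bash
python3 -m handwheel '[[[0.0015,0,0,0,0,0],[0.001,0,0,0,0,0],[0.001,0,0,0,0,0],[0,0,0,0,0,0],[0,0,0,0,0,0]]]';python3 -m handwheel '[[[0.001,0,0,0,0,0],[0.001,0,0,0,0,0],[0,0,0,0,0,0],[0,0,0,0,0,0]]]'
```

```text
time: 4.88
tool_pos: [0.6236, 0.2765, 0.0512]
tool_rot: [-0.003, -0.021, 1.0, -0.0]
contact_force: [-12.8, 1.2, 7.4]
gripper_width: 0.001
grasp_force: 6.4
time: 5.22
tool_pos: [0.6236, 0.2765, 0.0511]
tool_rot: [-0.006, -0.021, 1.0, -0.001]
contact_force: [-20.2, 0.1, 11.9]
gripper_width: 0.0
grasp_force: 10.1
```

```bash
python3 -m handwheel '[[[-0.005,0,0,0,0,0],[-0.01,0,0,0,0,0],[-0.02,0,0,0,0,0],[-0.03,0,0,0,0,0],[-0.03,0,0,0,0,0],[0,0,0,0,0,0],[0,0,0.03,0,0,0],[0,0,0.04,0,0,0],[0,0,0,0,0,0],[0,0,0,0,0,0]]]'
python3 - <<'E'
from h import *
p,d=grab_frame("top"); cv2.imwrite("pics/top1.png",cv2.resize(p[60:260,150:550],(800,400)))
E
```

```text
time: 6.05
tool_pos: [0.5365, 0.2769, 0.1257]
tool_rot: [0.005, -0.021, 1.0, 0.001]
contact_force: [0.0, -1.1, -0.2]
gripper_width: -0.001
grasp_force: 0.0
```

View pics/top1.png

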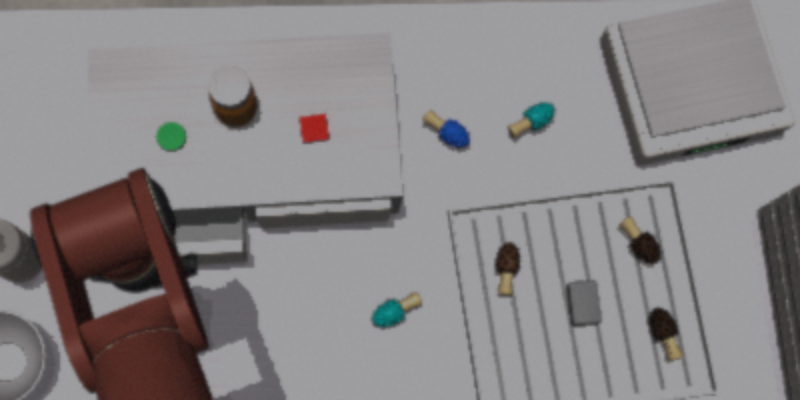

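```bash
python3 -m handwheel '[[[0.025,0,0,0,0,0],[0.025,0,0,0,0,0],[0.0255,0,0,0,0,0],[0,0,0,0,0,0],[0,0,-0.03,0,0,0],[0,0,-0.03,0,0,0],[0,0,-0.014,0,0,0],[0,0,0,0,0,0],[0,0,0,0,0,0]]]'
```

```text
time: 6.85
tool_pos: [0.6073, 0.2757, 0.0455]
tool_rot: [-0.002, -0.021, 1.0, -0.001]
contact_force: [-1.0, -0.8, 0.7]
gripper_width: -0.001
grasp_force: 0.0
```

```bash
python3 -m handwheel '[[[-0.005,0,0,0,0,0],[-0.005,0,0,0,0,0],[-0.01,0,0,0,0,0],[-0.01,-0.001,0,0,0,0],[-0.01,0,0,0,0,0],[-0.01,-0.001,0,0,0,0],[-0.01,0,0,0,0,0],[-0.01,-0.001,0,0,0,0],[-0.01,0,0,0,0,0],[-0.01,-0.001,0,0,0,0],[-0.01,0,0,0,0,0],[-0.01,0,0,0,0,0],[-0.004,0,0,0,0,0],[0,0,0,0,0,0],[0,0,0,0,0,0]]]'
```

```text
time: 8.1
tool_pos: [0.4929, 0.2719, 0.046]
tool_rot: [-0.002, -0.021, 1.0, -0.0]
contact_force: [0.4, -0.1, -0.9]
gripper_width: 0.003
grasp_force: 0.0
```

```bash
python3 -m handwheel '[[[0.004,0,0,0,0,0],[0,0,0.03,0,0,0],[0,0,0.04,0,0,0],[0,0,0.04,0,0,0],[0,-0.03,0.04,0,0,0],[0,-0.035,0.04,0,0,0],[0,-0.035,0.02,0,0,0],[0,-0.035,0,0,0,0],[0,-0.035,0,0,0,0],[0,-0.035,0,0,0,0],[0,-0.035,0,0,0,0],[0,-0.035,0,0,0,0],[0,-0.035,0,0,0,0],[0,-0.035,0,0,0,0],[0,-0.035,0,0,0,0],[0,-0.035,0,0,0,0],[0,-0.035,0,0,0,0],[0,-0.035,0,0,0,0],[0,-0.035,0,0,0,0],[0,0,0,0,0,0]]]' 1
python3 - <<'E'
from h import *
print(yaw(),state()["tool_pos"])
w=camera_info("wrist"); print(np.round(w["T"],3).tolist())
p,d=grab_frame("top"); cv2.imwrite("pics/top2.png",cv2.resize(p[60:260,150:550],(800,400)))
p,d=grab_frame("wrist"); cv2.imwrite("pics/w2.png",p)
for q in pinpoint("wrist","morel1_mid"): print("morel",round(q["conf"],2),np.round(q["position"]),ray("wrist",q["position"],.021,w).round(3))
E
```

```text
time: 9.77
tool_pos: [0.4981, -0.2405, 0.2414]
tool_rot: [-0.001, -0.018, 1.0, -0.001]
contact_force: [0.5, -0.2, 0.2]
gripper_width: 1.0
grasp_force: 0.0
2.0622863126473283 [ 0.49808583 -0.24052935  0.2413915 ]
[[-0.037, -0.961, -0.272, 0.428], [0.999, -0.036, -0.008, -0.243], [-0.002, -0.272, 0.962, 0.385], [0.0, 0.0, 0.0, 1.0]]
morel 0.66 [212. 247.] [ 0.593 -0.372  0.021]
```

View pics/top2.png

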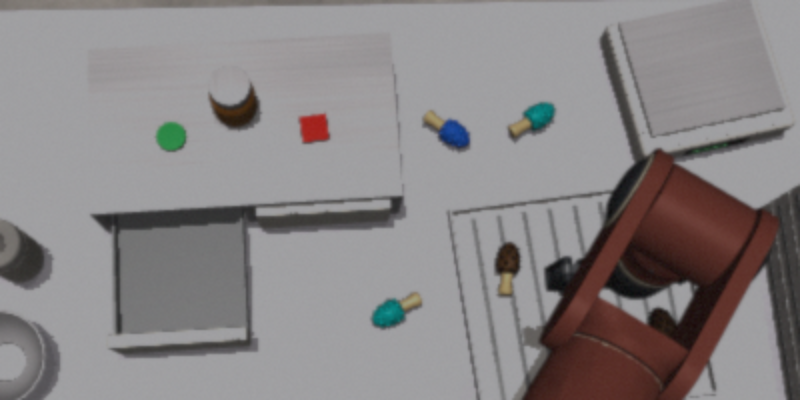

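View pics/w2.png

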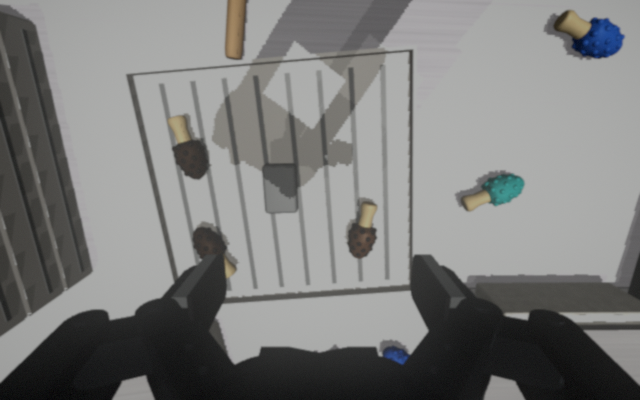

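The drawer is open about 0.16, and its empty floor shows at crop (120–245, 215–330). In the wrist view, morel A runs from tip (360,258) to stalk end (370,203). Morel B runs from (196,178) to (177,116). Morel C has its cap at (207,241) and its stalk end at about (232,272).

```bash
python3 - <<'E'
from h import *
w=camera_info("wrist"); print(w["fx"])
for n,t,e in (("A",(360,258),(370,203)),("B",(197,179),(177,116)),("C",(200,227),(232,273))):
    t=ray("wrist",t,.019,w); e=ray("wrist",e,.019,w); a=t-e
    print(n,"len",np.linalg.norm(a).round(3),"mid",(e+a*43/75)[:2].round(3),"cap dir",np.degrees(np.arctan2(a[1],a[0])).round())
E
```

```text
312.3614876136225
A len 0.074 mid [ 0.571 -0.175] cap dir -5.0
B len 0.074 mid [ 0.477 -0.387] cap dir 14.0
C len 0.073 mid [ 0.595 -0.364] cap dir -149.0
```

```bash
python3 -m handwheel '[[[0.025,0.022,-0.03,0,0,-2.5],[0.025,0.022,-0.03,0,0,-2.5],[0.023,0.0215,-0.03,0,0,-2],[0,0,-0.03,0,0,0],[0,0,-0.03,0,0,0],[0,0,0,0,0,0],[0,0,0,0,0,0]]]' 0.65
python3 - <<'E'
from h import *
print(yaw(),state()["tool_pos"])
w=camera_info("wrist")
p,d=grab_frame("wrist"); cv2.imwrite("pics/w3.png",p)
P,u,v=cloud("wrist",d,None,w)
k=(P[:,2]>.012)&(P[:,2]<.045)&(np.hypot(P[:,0]-.571,P[:,1]+.175)<.06)
print(k.sum(),P[k].mean(0) if k.any() else 0)
Q=P[k][:,:2]; print(cv2.minAreaRect((Q*1000).astype(np.float32)))
E
```

```text
time: 10.5
tool_pos: [0.5658, -0.1717, 0.0956]
tool_rot: [-0.002, 0.039, 0.999, 0.001]
contact_force: [0.3, 0.2, 0.1]
gripper_width: 0.65
grasp_force: 0.0
-4.496158212600756 [ 0.56581732 -0.17168409  0.09557548]
3479 [ 0.56191572 -0.17629162  0.03093792]
((557.3220825195312, -160.94036865234375), (69.98683166503906, 85.86046600341797), 13.814875602722168)
```

View pics/w3.png

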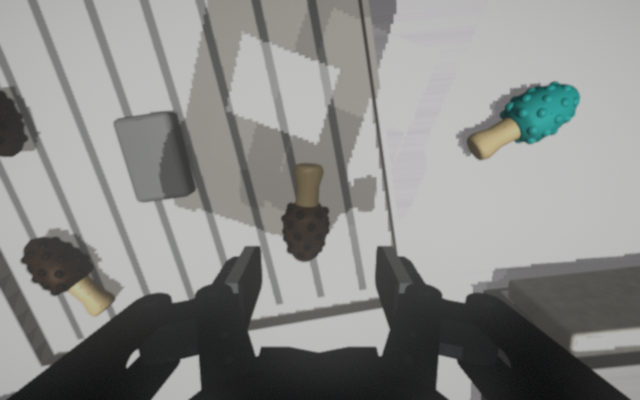

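A shows tip (304,260) and stalk end (310,164), slightly left of the midline between the fingers. C is fully visible, from (25,243) to (107,309).

```bash
python3 - <<'E'
from h import *
w=camera_info("wrist")
for n,t,e in (("A",(304,260),(310,164)),("C",(26,244),(107,309))):
    t=ray("wrist",t,.021,w); e=ray("wrist",e,.021,w); a=t-e
    print(n,"len",np.linalg.norm(a).round(3),"mid",(e+a*43/75)[:2].round(4),"cap dir",np.degrees(np.arctan2(a[1],a[0])).round())
E
```

```text
A len 0.075 mid [ 0.5731 -0.1826] cap dir -8.0
C len 0.077 mid [ 0.6008 -0.3777] cap dir -143.0
```

```bash
python3 -m handwheel '[[[0.004,-0.006,-0.02,0,0,-3],[0.003,-0.004,-0.025,0,0,0],[0,0,-0.025,0,0,0],[0,0,-0.016,0,0,0],[0,0,0,0,0,0],[0,0,0,0,0,0]]]'; python3 -m handwheel '[[[0,0,0,0,0,0],[0,0,0,0,0,0],[0,0,0,0,0,0],[0,0,0,0,0,0],[0,0,0,0,0,0],[0,0,0,0,0,0],[0,0,0,0,0,0]]]' 0
```

```text
time: 11.05
tool_pos: [0.5753, -0.1843, 0.0135]
tool_rot: [0.001, 0.066, 0.998, -0.0]
contact_force: [0.1, -0.0, 0.7]
gripper_width: 0.648
grasp_force: 0.0
time: 11.63
tool_pos: [0.5766, -0.1849, 0.015]
tool_rot: [0.003, 0.066, 0.998, -0.001]
contact_force: [-0.6, -0.7, 6.4]
gripper_width: 0.385
grasp_force: 61.4
```

```bash
python3 -m handwheel '[[[0,0,0.03,0,0,0],[0,0,0.035,0,0,0],[0,0,0.035,0,0,0],[0,0.03,0.01,0,0,0],[0,0.035,0,0,0,0],[0,0.035,0,0,0,1],[0,0.035,0,0,0,1],[0,0.035,0,0,0,1],[0,0.035,0,0,0,1],[0,0.035,0,0,0,1],[0,0.035,0,0,0,1],[0,0.035,0,0,0,1],[0,0.035,0,0,0,1],[0,0.035,0,0,0,1],[0.005,0.035,0,0,0,1],[0.005,0.035,0,0,0,0],[0.004,0.032,0,0,0,0],[0,0,0,0,0,0],[0,0,0,0,0,0]]]'
```

```text
time: 13.22
tool_pos: [0.5882, 0.2999, 0.1223]
tool_rot: [0.001, -0.022, 1.0, 0.0]
contact_force: [-0.7, -0.4, -0.3]
gripper_width: 0.386
grasp_force: 60.4
```

```bash
python3 -m handwheel '[[[0.003,-0.017,0,0,0,0],[0,-0.016,0,0,0,0],[0,0,-0.03,0,0,0],[0,0,-0.03,0,0,0],[0,0,-0.018,0,0,0],[0,0,-0.009,0,0,0],[0,0,0,0,0,0],[0,0,0,0,0,0]]]'; python3 -m handwheel '[[[0,0,0,0,0,0],[0,0,0,0,0,0],[0,0,0,0,0,0],[0,0,0,0,0,0]]]' 0.55;  python3 -m handwheel '[[[0,0,0.01,0,0,0],[0,0,0.03,0,0,0],[0,0,0.04,0,0,0],[0,0,0.04,0,0,0],[0,-0.01,0.04,0,0,0],[0,-0.035,0.02,0,0,0],[0,-0.035,0,0,0,0],[0,-0.035,0,0,0,0],[0,-0.035,0,0,0,0],[0,-0.035,0,0,0,0],[0,-0.035,0,0,0,0],[0,-0.035,0,0,0,0],[0,-0.035,0,0,0,0],[0,-0.035,0,0,0,0],[0,-0.035,0,0,0,0],[0,-0.035,0,0,0,0],[0,-0.035,0,0,0,0],[0,-0.035,0,0,0,0],[0,-0.035,0,0,0,0],[0,0,0,0,0,0]]]'
```

```text
time: 13.88
tool_pos: [0.5918, 0.2639, 0.0353]
tool_rot: [0.0, -0.02, 1.0, 0.0]
contact_force: [-0.7, 0.3, 0.0]
gripper_width: 0.385
grasp_force: 60.5
time: 14.22
tool_pos: [0.5913, 0.2652, 0.0348]
tool_rot: [0.0, -0.021, 1.0, 0.0]
contact_force: [-0.8, -0.7, 0.6]
gripper_width: 0.549
grasp_force: 0.0
time: 15.88
tool_pos: [0.5906, -0.2403, 0.2154]
tool_rot: [0.0, -0.018, 1.0, -0.002]
contact_force: [-0.8, 0.1, 0.6]
gripper_width: 0.553
grasp_force: 0.0
```

```bash
python3 -m handwheel '[[[0,-0.025,-0.02,0,0,6.5],[0,-0.025,-0.02,0,0,6.5],[0,-0.025,-0.02,0,0,6.5],[0,-0.025,-0.02,0,0,6.5],[0.005,-0.03,-0.02,0,0,6.5],[0,0,0,0,0,0],[0,0,0,0,0,0]]]' 0.65
python3 - <<'E'
from h import *
print(yaw(),state()["tool_pos"])
w=camera_info("wrist")
p,d=grab_frame("wrist"); cv2.imwrite("pics/w4.png",p)
p,d=grab_frame("top"); cv2.imwrite("pics/top4.png",cv2.resize(p[60:260,150:550],(800,400)))
E
```

```text
time: 16.47
tool_pos: [0.5952, -0.3649, 0.1126]
tool_rot: [-0.001, -0.299, 0.954, 0.002]
contact_force: [0.2, -0.1, 0.0]
gripper_width: 0.651
grasp_force: 0.0
34.74638791111416 [ 0.59521563 -0.36486437  0.1125743 ]
```

View pics/w4.png

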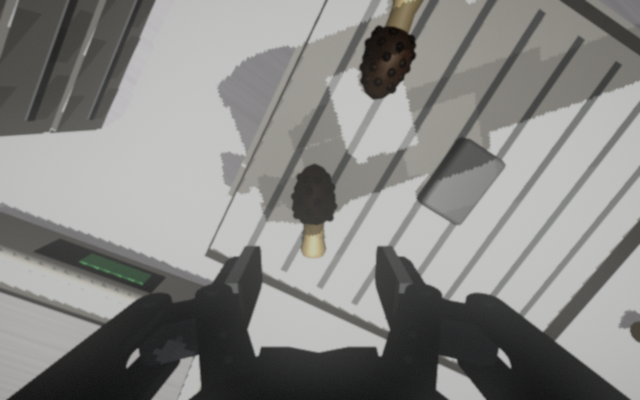

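View pics/top4.png

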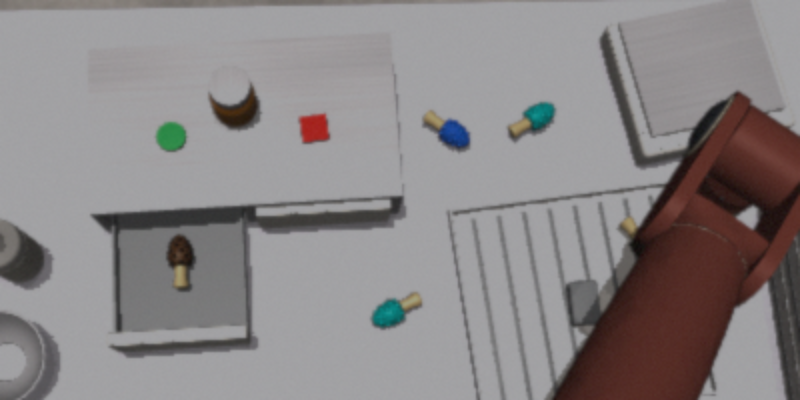

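A lies flat in the drawer at crop (180,260). C sits upright between the fingers, from tip (315,165) to stalk end (313,258).

```bash
python3 - <<'E'
from h import *
w=camera_info("wrist")
for n,t,e in (("C",(315,165),(313,258)),):
    t=ray("wrist",t,.021,w); e=ray("wrist",e,.021,w); a=t-e
    print(n,"len",np.linalg.norm(a).round(3),"mid",(e+a*43/75)[:2].round(4),"cap dir",np.degrees(np.arctan2(a[1],a[0])).round())
E
```

```text
C len 0.078 mid [ 0.5988 -0.367 ] cap dir -146.0
```

```bash
python3 -m handwheel '[[[0.003,-0.002,-0.025,0,0,0],[0,0,-0.03,0,0,0],[0,0,-0.03,0,0,0],[0,0,-0.014,0,0,0],[0,0,0,0,0,0],[0,0,0,0,0,0]]]'; python3 -m handwheel '[[[0,0,0,0,0,0],[0,0,0,0,0,0],[0,0,0,0,0,0],[0,0,0,0,0,0],[0,0,0,0,0,0],[0,0,0,0,0,0],[0,0,0,0,0,0]]]' 0;  python3 -m handwheel '[[[0,0,0.03,0,0,0],[0,0,0.035,0,0,0],[0,0,0.035,0,0,0],[0,0,0.015,0,0,0],[0,0,0,0,0,0],[0,0,0,0,0,0]]]'
```

```text
time: 17.07
tool_pos: [0.5996, -0.366, 0.0163]
tool_rot: [0.0, -0.3, 0.954, -0.0]
contact_force: [-0.5, -0.4, 0.0]
gripper_width: 0.651
grasp_force: 0.0
time: 17.65
tool_pos: [0.6013, -0.3681, 0.0192]
tool_rot: [0.002, -0.3, 0.954, -0.002]
contact_force: [0.6, 0.4, 7.0]
gripper_width: 0.38
grasp_force: 61.4
time: 18.15
tool_pos: [0.5997, -0.3672, 0.1317]
tool_rot: [0.001, -0.3, 0.954, -0.001]
contact_force: [-1.0, 0.6, -0.2]
gripper_width: 0.383
grasp_force: 60.5
```

```bash
python3 -m handwheel '[[[-0.005,0.035,0,0,0,-3.3],[-0.005,0.035,0,0,0,-3.3],[-0.005,0.035,0,0,0,-3.3],[-0.005,0.035,0,0,0,-3.3],[-0.005,0.035,0,0,0,-3.3],[-0.005,0.035,0,0,0,-3.3],[-0.005,0.035,0,0,0,-3.3],[-0.005,0.035,0,0,0,-3.3],[-0.005,0.035,0,0,0,-3.3],[-0.005,0.035,0,0,0,-3.3],[-0.005,0.035,0,0,0,0],[-0.005,0.035,0,0,0,0],[-0.005,0.035,0,0,0,0],[0,0.035,0,0,0,0],[0,0.035,0,0,0,0],[0,0.035,0,0,0,0],[0,0.029,0,0,0,0],[0,0,0,0,0,0],[0,0,0,0,0,0]]]'
```

```text
time: 19.73
tool_pos: [0.5323, 0.223, 0.1274]
tool_rot: [-0.002, -0.018, 1.0, -0.001]
contact_force: [0.2, -0.0, -0.1]
gripper_width: 0.381
grasp_force: 60.5
```

```bash
python3 -m handwheel '[[[0,0,-0.03,0,0,0],[0,0,-0.03,0,0,0],[0,0,-0.018,0,0,0],[0,0,-0.009,0,0,0],[0,0,0,0,0,0],[0,0,0,0,0,0]]]'; python3 -m handwheel '[[[0,0,0,0,0,0],[0,0,0,0,0,0],[0,0,0,0,0,0],[0,0,0,0,0,0]]]' 0.5;  python3 -m handwheel '[[[0,0,0.01,0,0,0],[0,0,0.03,0,0,0],[0,0,0.04,0,0,0],[0,0,0.04,0,0,0],[0,-0.01,0.04,0,0,0],[0,-0.035,0.02,0,0,0],[0,-0.035,0,0,0,0],[0,-0.035,0,0,0,0],[0,-0.035,0,0,0,0],[0,-0.035,0,0,0,1],[0,-0.035,0,0,0,1],[0,-0.035,0,0,0,1],[0,-0.035,0,0,0,1],[0,-0.035,0,0,0,1],[0,-0.035,0,0,0,1],[0,-0.035,0,0,0,1],[0,-0.035,0,0,0,1],[0,-0.035,0,0,0,1],[0,-0.035,0,0,0,1],[0,0,0,0,0,0]]]'; python3 -m handwheel '[[[-0.015,-0.03,-0.03,0,0,1],[-0.015,-0.03,-0.03,0,0,1],[-0.015,-0.03,-0.03,0,0,0],[-0.01,-0.01,-0.01,0,0,0],[0,0,0,0,0,0],[0,0,0,0,0,0]]]' 0.65
python3 - <<'E'
from h import *
print(yaw(),state()["tool_pos"])
p,d=grab_frame("wrist"); a=p
p,d=grab_frame("top"); cv2.imwrite("pics/m5.png",np.vstack([a,np.hstack([p[140:250,180:340],p[140:250,360:520],np.zeros((110,320,3),np.uint8)])]))
E
```

```text
time: 20.23
tool_pos: [0.5412, 0.2214, 0.0505]
tool_rot: [0.007, -0.016, 1.0, 0.001]
contact_force: [0.1, -3.6, 24.5]
gripper_width: 0.383
grasp_force: 77.4
time: 20.57
tool_pos: [0.5327, 0.2212, 0.0415]
tool_rot: [-0.002, -0.016, 1.0, -0.001]
contact_force: [-1.1, -0.4, -0.2]
gripper_width: 0.5
grasp_force: 0.0
time: 22.23
tool_pos: [0.5332, -0.2829, 0.2233]
tool_rot: [-0.001, -0.101, 0.995, -0.001]
contact_force: [0.3, 0.2, -1.0]
gripper_width: 0.501
grasp_force: 0.0
time: 22.73
tool_pos: [0.482, -0.3705, 0.1297]
tool_rot: [-0.0, -0.12, 0.993, 0.001]
contact_force: [0.2, 0.9, 0.3]
gripper_width: 0.649
grasp_force: 0.0
13.823144781408544 [ 0.48204091 -0.37045185  0.12969202]
```

View pics/m5.png

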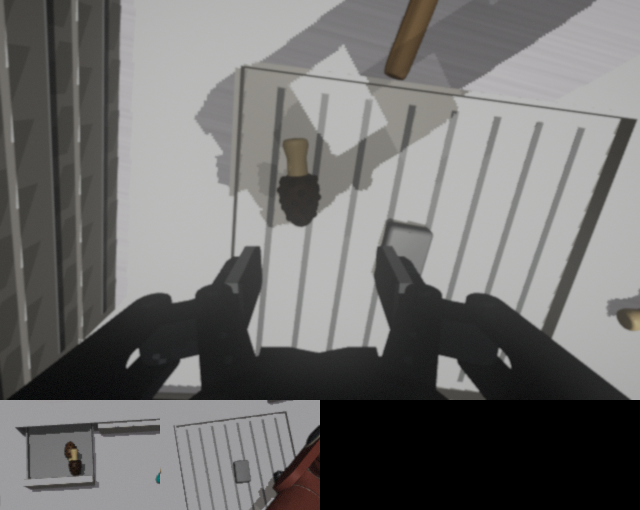

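B shows tip (300,226) and stalk end (295,138). The drawer inset shows C lying against A, or overlapping it, so I'll check that after picking up B.

```bash
python3 - <<'E'
from h import *
w=camera_info("wrist")
for n,t,e in (("B",(300,226),(295,138)),):
    t=ray("wrist",t,.021,w); e=ray("wrist",e,.021,w); a=t-e
    print(n,"len",np.linalg.norm(a).round(3),"mid",(e+a*43/75)[:2].round(4),"cap dir",np.degrees(np.arctan2(a[1],a[0])).round())
p,d=grab_frame("top"); i=camera_info("top"); P,u,v=cloud("top",d,None,i)
def show(p,d): pass
k=(P[:,0]>.47)&(P[:,0]<.64)&(P[:,1]>.17)&(P[:,1]<.37)&(P[:,2]>.03)
G=np.full((17,20),0)
for x,y,z in P[k]: 
    a,b=int((x-.47)/.01),int((.37-y)/.01); G[a,b]=max(G[a,b],int(z*1000))
print("rows x from .64 down, cols y .37->.17"); print("\n".join(" ".join("%2d"%g for g in r) for r in G[::-1]))
E
```

```text
B len 0.075 mid [ 0.4791 -0.3899] cap dir 16.0
rows x from .64 down, cols y .37->.17
93 94 94 91 92 93 93 94 95 96 92 95 89 86 93 86 84  0 42  0
 0 42  0  0  0  0  0  0  0  0  0  0  0  0  0  0  0  0 44 41
 0 42  0  0  0  0  0  0 30  0  0  0 31  0  0  0  0  0 45 42
 0 42  0  0  0  0  0  0  0  0  0  0  0 54  0  0  0  0 44 41
 0 43  0  0  0  0  0  0  0  0  0  0 55 62 54  0 30  0 39 43
 0 43  0  0  0  0  0  0  0  0  0 50 61 63 60  0  0  0 38 43
 0 44  0  0  0  0  0  0  0  0  0 48 61 69 80 77  0  0 38 41
 0 43  0  0  0  0  0  0 30  0  0 52 59 72 81 77  0  0 36 44
 0 43  0  0  0  0  0  0  0  0  0  0 52 63 74 75  0  0 38 43
 0 43 34  0  0  0  0  0  0  0  0  0  0 72 74 73 68  0 39 42
 0 45 35  0  0  0  0  0  0  0  0  0 34 76 79 77 69  0  0 44
 0 42 32  0  0  0  0  0  0  0  0  0  0 73 77 76 68  0  0 42
 0 43 40  0  0  0  0  0  0  0  0  0  0 64 74 75 65  0  0 45
 0 45 37  0  0  0  0  0  0  0 76 75 78 75 76 77 80 79 79 77
 0 78 83 80 81 77 80 81 81 80 81 81 84 79 82 79 80 80 81 79
 0 82 81 80 83 79 80 83 81 82 79 79 82 80 82 80 82 78 79 76
 0  0 73 67 46  0  0  0  0  0  0  0  0  0  0  0  0  0  0  0
```

```bash
python3 -m handwheel '[[[-0.002,-0.01,-0.03,0,0,2],[-0.001,-0.009,-0.03,0,0,0],[0,0,-0.03,0,0,0],[0,0,-0.022,0,0,0],[0,0,-0.006,0,0,0],[0,0,0,0,0,0],[0,0,0,0,0,0]]]'; python3 -m handwheel '[[[0,0,0,0,0,0],[0,0,0,0,0,0],[0,0,0,0,0,0],[0,0,0,0,0,0],[0,0,0,0,0,0],[0,0,0,0,0,0],[0,0,0,0,0,0]]]' 0;  python3 -m handwheel '[[[0,0,0.03,0,0,0],[0,0,0.035,0,0,0],[0,0,0.035,0,0,0],[0,0,0.02,0,0,0],[0,0,0,0,0,0],[0,0,0,0,0,0]]]'
```

```text
time: 23.47
tool_pos: [0.4809, -0.3903, 0.014]
tool_rot: [0.001, -0.139, 0.99, -0.001]
contact_force: [-0.2, -0.3, -0.3]
gripper_width: 0.653
grasp_force: 0.0
time: 24.05
tool_pos: [0.4813, -0.3916, 0.0152]
tool_rot: [0.002, -0.138, 0.99, -0.002]
contact_force: [-0.3, 1.2, 6.2]
gripper_width: 0.384
grasp_force: 61.2
time: 24.55
tool_pos: [0.4804, -0.391, 0.1346]
tool_rot: [0.001, -0.138, 0.99, -0.002]
contact_force: [-0.3, -0.2, -1.2]
gripper_width: 0.384
grasp_force: 60.3
```

```bash
python3 -m handwheel '[[[0.006,0.036,0,0,0,-1],[0.006,0.036,0,0,0,-1],[0.006,0.036,0,0,0,-1],[0.006,0.036,0,0,0,-1],[0.006,0.036,0,0,0,-1],[0.006,0.036,0,0,0,-1],[0.006,0.036,0,0,0,-1],[0.006,0.036,0,0,0,-1],[0.006,0.036,0,0,0,-1],[0.006,0.036,0,0,0,-1],[0.006,0.036,0,0,0,-1],[0.006,0.036,0,0,0,-1],[0.006,0.036,0,0,0,-1],[0.006,0.036,0,0,0,-1],[0.006,0.036,0,0,0,0],[0.006,0.036,0,0,0,0],[0.006,0.036,0,0,0,0],[0.006,0.036,0,0,0,0],[0.004,0.036,0,0,0,0],[0,0.017,0,0,0,0]]]'; python3 -m handwheel '[[[0,0,0,0,0,0],[0,0,0,0,0,0]]]'
python3 - <<'E'
from h import *
print(yaw())
E
```

```text
time: 26.22
tool_pos: [0.5902, 0.3142, 0.1295]
tool_rot: [-0.002, -0.018, 1.0, -0.0]
contact_force: [-1.1, -0.8, 0.6]
gripper_width: 0.385
grasp_force: 60.3
time: 26.38
tool_pos: [0.5903, 0.3109, 0.13]
tool_rot: [-0.002, -0.017, 1.0, -0.001]
contact_force: [-0.6, -0.3, -1.6]
gripper_width: 0.387
grasp_force: 60.3
1.9879723548143262
```

Now lower to about .036 and release, then step aside to look.

```bash
python3 -m handwheel '[[[0,0,-0.03,0,0,0],[0,0,-0.03,0,0,0],[0,0,-0.025,0,0,0],[0,0,-0.008,0,0,0],[0,0,0,0,0,0],[0,0,0,0,0,0]]]'; python3 -m handwheel '[[[0,0,0,0,0,0],[0,0,0,0,0,0],[0,0,0,0,0,0],[0,0,0,0,0,0]]]' 0.5;  python3 -m handwheel '[[[0,0,0.01,0,0,0],[0,0,0.03,0,0,0],[0,0,0.03,0,0,0],[-0.02,-0.01,0.03,0,0,0],[-0.02,-0.02,0,0,0,0],[-0.02,-0.02,0,0,0,0],[-0.01,-0.02,0,0,0,0],[0,0,0,0,0,0],[0,0,0,0,0,0]]]' 0.65
python3 - <<'E'
from h import *
print(yaw(),state()["tool_pos"])
p,d=grab_frame("wrist"); cv2.imwrite("pics/w6.png",p)
E
```

```text
time: 26.88
tool_pos: [0.5917, 0.3097, 0.0393]
tool_rot: [-0.0, -0.016, 1.0, -0.0]
contact_force: [-0.1, 0.4, -0.9]
gripper_width: 0.386
grasp_force: 60.4
time: 27.22
tool_pos: [0.5921, 0.3111, 0.0402]
tool_rot: [0.001, -0.017, 1.0, 0.0]
contact_force: [-0.4, -0.0, -0.6]
gripper_width: 0.501
grasp_force: 0.0
time: 27.97
tool_pos: [0.5215, 0.2406, 0.1402]
tool_rot: [0.001, -0.016, 1.0, 0.0]
contact_force: [1.1, 0.6, 0.4]
gripper_width: 0.655
grasp_force: 0.0
1.8376600186777088 [0.52149149 0.24061219 0.14019641]
```

View pics/w6.png

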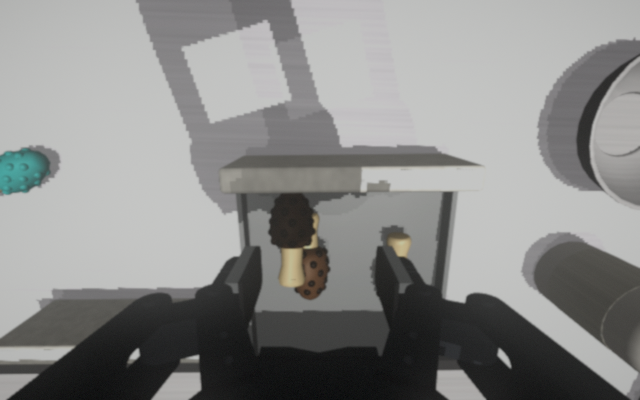

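C rests on top of A: its cap is at (291,220) and its stalk end at (290,285). A's cap is at (313,275) and B's stalk end at (400,245). I'll regrasp C and move it left into the gap.

```bash
python3 - <<'E'
from h import *
w=camera_info("wrist")
for z in (.055,.062):
    t=ray("wrist",(292,193),z,w); e=ray("wrist",(291,286),z,w); a=t-e
    print("C len",np.linalg.norm(a).round(3),"mid",(e+a*43/75)[:2].round(4),"cap dir",np.degrees(np.arctan2(a[1],a[0])).round())
E
```

```text
C len 0.079 mid [0.5432 0.2206] cap dir -180.0
C len 0.077 mid [0.5404 0.2211] cap dir -180.0
```

```bash
python3 -m handwheel '[[[0.01,-0.01,-0.02,0,0,0],[0.009,-0.009,-0.025,0,0,0],[0,0,-0.025,0,0,0],[0,0,-0.016,0,0,0],[0,0,0,0,0,0],[0,0,0,0,0,0]]]';  python3 -m handwheel '[[[0,0,0,0,0,0],[0,0,0,0,0,0],[0,0,0,0,0,0],[0,0,0,0,0,0],[0,0,0,0,0,0],[0,0,0,0,0,0],[0,0,0,0,0,0]]]' 0;  python3 -m handwheel '[[[0,0,0.02,0,0,0],[0,0,0.035,0,0,0],[0,0,0.025,0,0,0],[0,0,0,0,0,0],[0,0,0,0,0,0]]]'
python3 - <<'E'
from h import *
print(yaw(),state()["tool_pos"])
p,d=grab_frame("wrist"); cv2.imwrite("pics/w7.png",p)
E
```

```text
time: 28.52
tool_pos: [0.5404, 0.2224, 0.0524]
tool_rot: [-0.001, -0.017, 1.0, -0.0]
contact_force: [-0.4, -0.2, 0.8]
gripper_width: 0.65
grasp_force: 0.0
time: 29.1
tool_pos: [0.5421, 0.2226, 0.0553]
tool_rot: [0.002, -0.017, 1.0, 0.001]
contact_force: [0.6, 0.3, 6.1]
gripper_width: 0.381
grasp_force: 60.0
time: 29.52
tool_pos: [0.5417, 0.2221, 0.1353]
tool_rot: [0.002, -0.017, 1.0, 0.0]
contact_force: [-0.3, 0.3, -1.2]
gripper_width: 0.382
grasp_force: 60.5
1.8929928003319743 [0.54166207 0.22214298 0.13530601]
```

View pics/w7.png

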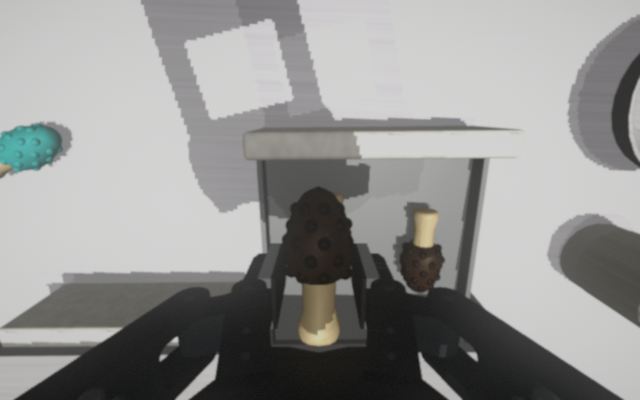

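C is held at (318,240). B lies flat, from (423,292) to (426,210). A's stalk end peeks out at about (338,198).

```bash
python3 - <<'E'
from h import *
w=camera_info("wrist")
for n,p in (("A end",(338,198)),("B tip",(423,292)),("B end",(426,210)),("panel inner right",(262,158)),("panel inner left",(487,158)),):
    print(n,ray("wrist",p,.039 if "p" not in n[:2] else .077,w).round(3))
E
python3 -m handwheel '[[[-0.005,0.02,0,0,0,0],[-0.007,0.03,0,0,0,0],[0,0.03,0,0,0,0],[0,0.03,0,0,0,0],[0,0,0,0,0,0],[0,0,0,0,0,0]]]'
python3 - <<'E'
from h import *
w=camera_info("wrist")
p,d=grab_frame("wrist"); P,u,v=cloud("wrist",d,None,w); print(state()["tool_pos"])
k=(P[:,0]>.47)&(P[:,0]<.64)&(P[:,1]>.17)&(P[:,1]<.37)&(P[:,2]>.03)&(P[:,2]<.085)
G=np.full((17,20),0)
for x,y,z in P[k]: 
    a,b=int((x-.47)/.01),int((.37-y)/.01); G[a,b]=max(G[a,b],int(z*1000))
print("rows x .64 down, cols y .37->.17"); print("\n".join(" ".join("%2d"%g for g in r) for r in G[::-1]))
E
```

```text
A end [0.533 0.237 0.039]
B tip [0.614 0.314 0.039]
B end [0.54  0.307 0.039]
panel inner right [0.498 0.184 0.077]
panel inner left [0.493 0.328 0.077]
time: 30.07
tool_pos: [0.5269, 0.3324, 0.1305]
tool_rot: [-0.002, -0.018, 1.0, -0.001]
contact_force: [-0.4, -0.6, 0.1]
gripper_width: 0.382
grasp_force: 60.5
[0.52719287 0.33144379 0.13076172]
rows x .64 down, cols y .37->.17
65 41  0  0  0  0  0  0  0  0 84 84  0  0  0  0  0  0 33 41
 0 41  0  0  0  0  0  0  0  0  0  0  0  0  0  0  0  0 41 41
 0 42  0  0  0 48 47  0  0  0  0  0  0  0  0  0  0  0 42 41
 0 42  0  0 50 55 54  0  0  0  0  0 42  0  0  0  0  0 41 42
 0 41  0  0 54 56 58  0  0  0  0  0 52 53 53  0  0  0 41 41
 0 41  0  0 54 58 57  0  0  0  0 46 56 58 57 48  0  0 41 42
 0  0  0  0  0 56 55  0  0  0  0 47 57 58 56 48  0  0 41 42
 0  0  0  0  0  0  0  0  0  0  0 47 56 57 56 48  0  0 41 41
 0  0  0  0  0  0 48 40  0  0  0  0 45 49 47  0  0  0 42 42
 0  0  0  0  0  0 50 43  0  0  0  0 44 50 49  0  0  0 34 42
 0  0  0  0  0  0  0  0  0  0  0  0 45 51 50  0  0  0 39 42
 0 41 42  0  0  0  0  0  0  0  0  0  0  0  0  0  0  0  0 42
 0 42 42  0  0  0  0  0  0  0  0  0  0  0  0  0  0  0  0 42
 0 42 42  0  0  0  0  0  0  0  0  0  0  0  0  0 75 77 77 78
 0 77 79 79 79 79 79 79 79 79 79 79 79 79 79 79 79 79 79 79
 0 79 79 79 79 79 79 80 79 79 79 80 80 79 80 79 79 79 79 79
 0 77 78 78 78 78 77 77 76 76 73  0  0  0  0  0  0  0  0  0
```

```bash
python3 -m handwheel '[[[0.003,-0.02,0,0,0,0],[0,-0.02,0,0,0,0],[0,-0.02,0,0,0,0],[0,0,-0.03,0,0,0],[0,0,-0.03,0,0,0],[0,0,-0.018,0,0,0],[0,0,0,0,0,0],[0,0,0,0,0,0]]]';  python3 -m handwheel '[[[0,0,0,0,0,0],[0,0,0,0,0,0],[0,0,0,0,0,0],[0,0,0,0,0,0]]]' 0.47;  python3 -m handwheel '[[[0,0,0.01,0,0,0],[0,0,0.03,0,0,0],[0,0,0.03,0,0,0],[-0.02,0,0.03,0,0,0],[-0.03,0,0,0,0,0],[-0.03,0,0,0,0,0],[-0.03,0,0,0,0,0],[-0.02,0,0,0,0,0],[0,0,0,0,0,0],[0,0,0,0,0,0]]]'
python3 - <<'E'
from h import *
w=camera_info("top"); print(state()["tool_pos"],yaw())
p,d=grab_frame("top"); P,u,v=cloud("top",d,None,w)
cv2.imwrite("pics/top8.png",cv2.resize(p[150:260,180:340],None,fx=3.5,fy=3.5))
k=(P[:,0]>.47)&(P[:,0]<.64)&(P[:,1]>.17)&(P[:,1]<.37)&(P[:,2]>.03)
G=np.full((17,20),0)
for x,y,z in P[k]: 
    a,b=int((x-.47)/.01),int((.37-y)/.01); G[a,b]=max(G[a,b],int(z*1000))
print("\n".join(" ".join("%2d"%g for g in r) for r in G[::-1]))
E
```

```text
time: 30.78
tool_pos: [0.5301, 0.2703, 0.0533]
tool_rot: [-0.002, -0.016, 1.0, -0.001]
contact_force: [0.1, 0.0, -0.7]
gripper_width: 0.388
grasp_force: 60.5
time: 31.12
tool_pos: [0.5324, 0.2723, 0.0567]
tool_rot: [0.001, -0.017, 1.0, 0.0]
contact_force: [0.7, -0.1, -0.6]
gripper_width: 0.467
grasp_force: 0.0
time: 31.95
tool_pos: [0.4013, 0.2723, 0.1563]
tool_rot: [0.001, -0.017, 1.0, 0.0]
contact_force: [0.4, -0.1, 0.5]
gripper_width: 0.47
grasp_force: 0.0
[0.40126202 0.27225786 0.15628975] 1.9688179818736906
91 94 95 93 96 90 99 93 92 94 91 90 87 93 92 85 92  0 38 39
 0 45  0  0  0  0  0  0  0  0  0  0  0  0  0  0  0  0 44  0
 0 45  0  0  0  0  0  0  0  0  0  0  0  0  0  0  0  0 44 41
 0 39  0  0  0 48 51 49  0  0 31  0  0  0  0  0  0  0 45 45
 0 43  0  0 48 56 55 46  0  0  0  0 46 52 43  0  0  0 38 39
 0 43  0  0 55 59 60 52  0  0  0  0 56 57 53  0  0  0 39 34
 0 46  0  0 53 59 57 53  0 47  0 42 58 58 57 48  0  0 37 41
 0 43  0  0 49 55 55 45 46 51 50 45 58 60 58 44  0  0  0 44
 0 43  0  0  0 47 53  0 43 50 44  0 51 56 55  0  0  0 37 42
 0 42 33  0  0 50 52 43 48 51 49  0 42 50 49  0  0  0 36 44
 0 43 34  0  0 51 53  0 55 59 58 49 42 49 49  0  0  0  0 42
 0 43 44  0  0  0  0  0 56 58 60 49 44 50 48  0  0  0  0 41
 0 39  0  0  0  0  0 30 57 58 56 48  0  0  0  0  0  0  0 42
 0  0  0  0  0  0  0  0 47 57 56 42  0  0  0  0  0  0  0 44
 0  0  0  0  0  0  0  0  0 45 45  0 73 73  0  0 77 77 79 79
 0  0  0  0  0  0  0  0 72 80 81 80 79 82 84 80 81 83 81 80
 0  0  0  0  0  0  0  0  0 80 79 81 82 81 83 79 79 79 79 77
```

View pics/top8.png

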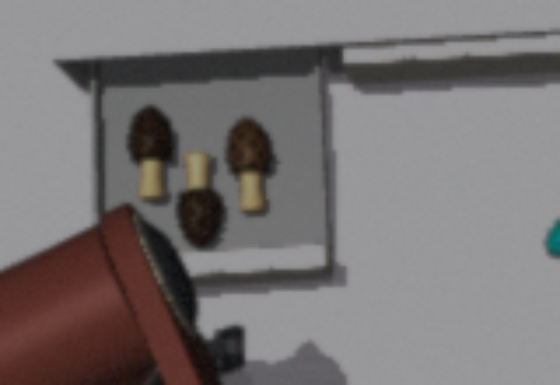

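All three lie flat side by side, at heights up to 60 mm. Next I shut the fingers, lower them and push the drawer home.

```bash
python3 -m handwheel '[[[0,0,-0.03,0,0,0],[0,0,-0.03,0,0,0],[0,0,-0.03,0,0,0],[0,0,-0.015,0,0,0],[0,0,0,0,0,0],[0.01,0,0,0,0,0],[0.01,0,0,0,0,0],[0.01,0,0,0,0,0],[0.007,0,0,0,0,0],[0.007,0,0,0,0,0],[0.007,0,0,0,0,0],[0.007,0,0,0,0,0],[0.007,0,0,0,0,0],[0.007,0,0,0,0,0],[0.007,0.001,0,0,0,0],[0.007,0,0,0,0,0],[0.007,0.001,0,0,0,0],[0.007,0,0,0,0,0],[0.007,0.001,0,0,0,0],[0,0,0,0,0,0]]]' 0;  python3 -m handwheel '[[[0.007,0,0,0,0,0],[0.007,0,0,0,0,0],[0.007,0,0,0,0,0],[0.007,0.001,0,0,0,0],[0.007,0,0,0,0,0],[0.007,0,0,0,0,0],[0.007,0.001,0,0,0,0],[0.007,0,0,0,0,0],[0.007,0,0,0,0,0],[0.006,0,0,0,0,0],[0.006,0.001,0,0,0,0],[0,0,0,0,0,0],[0,0,0,0,0,0]]]'
```

```text
time: 33.67
tool_pos: [0.5105, 0.2751, 0.0504]
tool_rot: [0.001, -0.016, 1.0, 0.0]
contact_force: [0.5, 1.3, 1.1]
gripper_width: 0.001
grasp_force: 0.0
time: 34.75
tool_pos: [0.5776, 0.2774, 0.0501]
tool_rot: [-0.009, -0.017, 1.0, -0.002]
contact_force: [-26.1, -3.7, 18.2]
gripper_width: 0.001
grasp_force: 13.6
```

```bash
python3 -m handwheel '[[[-0.01,0,0,0,0,0],[-0.02,0,0,0,0,0],[-0.03,0,0,0,0,0],[-0.04,0,0,0,0,0],[-0.04,0,0.03,0,0,0],[-0.04,0,0.04,0,0,0],[-0.02,0,0.04,0,0,0],[0,0,0,0,0,0],[0,0,0,0,0,0]]]'
python3 - <<'E'
from h import *
print(state()["tool_pos"])
p,d=grab_frame("top"); q,d2=grab_frame("wrist")
cv2.imwrite("pics/x9.png",np.vstack([cv2.resize(p[60:210,170:370],(640,480))[120:360],cv2.resize(q,(480,300))[:,:][:, :] if 0 else np.hstack([cv2.resize(q,(512,320)),np.zeros((320,128,3),np.uint8)])]))
w=camera_info("top"); P,u,v=cloud("top",d,None,w)
k=(P[:,0]>.50)&(P[:,0]<.67)&(P[:,1]>.17)&(P[:,1]<.37)&(P[:,2]>.03)
G=np.full((17,20),0)
for x,y,z in P[k]: 
    a,b=int((x-.50)/.01),int((.37-y)/.01); G[a,b]=max(G[a,b],int(z*1000))
print("x .67 down to .50"); print("\n".join(" ".join("%2d"%g for g in r) for r in G[::-1]))
E
```

```text
time: 35.5
tool_pos: [0.4044, 0.279, 0.146]
tool_rot: [0.005, -0.017, 1.0, 0.002]
contact_force: [0.3, -0.1, -0.1]
gripper_width: 0.001
grasp_force: 0.0
[0.40439168 0.27902704 0.14596951]
x .67 down to .50
93 97 93 94 97 94 93 92 95 94 93 91 94 94 93 95 93 95 94 92
93 93 92 95 94 93 93 93 95 94 94 93 96 94 93 92 93 93 95 94
94 95 94 94 93 94 93 93 96 94 92 93 91 93 96 94 94 92 93 94
92 93 92 93 92 92 91 93 92 94 93 94 93 88 92 94 93 90 43  0
 0 42  0  0  0  0  0 46 55 59 60  0 48 54 47  0  0  0 39 45
 0 41  0  0  0  0  0 49 57 61 57  0  0  0  0 31  0  0 44 42
 0 43  0  0  0  0  0  0 54 56 56  0  0  0  0  0  0  0 41 41
 0 44  0  0  0  0  0  0 39 50 38  0  0  0  0  0 75  0  0 42
 0 78 81 80 78 81 77 78 78 79 81 79 80 80 81 82 80 83 81 81
 0 78 79 80 81 80 82 80 80 81 83 80 80 82 81 80 79 80 83 78
 0 77 79 76 81 77 78 80 78 77 78 73  0  0  0  0  0  0  0  0
 0  0  0  0  0  0  0  0  0  0  0  0  0  0  0  0  0  0  0  0
 0  0  0  0  0  0  0  0  0  0  0  0  0  0  0  0  0  0  0  0
 0  0  0  0  0  0  0  0  0  0  0  0  0  0  0  0  0  0  0  0
 0  0  0  0  0  0  0  0  0  0  0  0  0  0  0  0  0  0  0  0
 0  0  0  0  0  0  0  0  0  0  0  0  0  0  0  0  0  0  0  0
 0  0  0  0  0  0  0  0  0  0  0  0  0  0  0  0  0  0  0  0
```

View pics/x9.png

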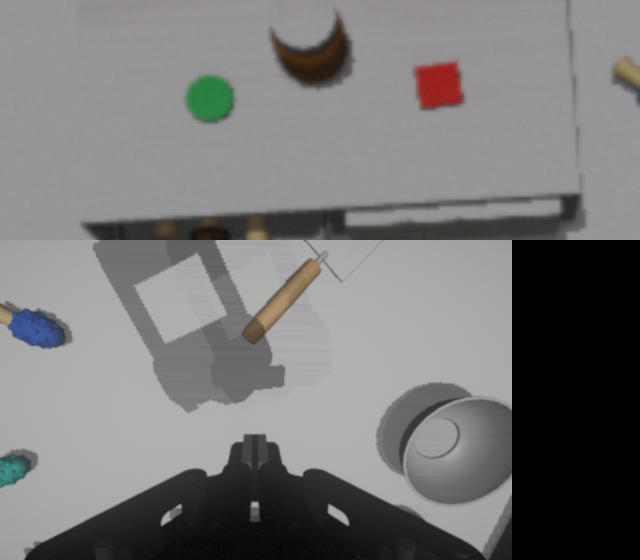

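The drawer sits about 50 mm open and the visible morels lie flat. The resistance was probably the latch spring, so I'll push again slowly and read the force as I go.

```bash
python3 -m handwheel '[[[0.03,0,-0.03,0,0,0],[0.03,0,-0.03,0,0,0],[0.03,0,-0.03,0,0,0],[0.03,0,-0.005,0,0,0],[0.02,0,0,0,0,0],[0.003,0,0,0,0,0],[0.003,0,0,0,0,0],[0.003,0,0,0,0,0],[0,0,0,0,0,0],[0,0,0,0,0,0]]]'; for i in 1; do python3 -m handwheel '[[[0.003,0,0,0,0,0],[0.003,0,0,0,0,0],[0.003,0,0,0,0,0],[0.003,0,0,0,0,0]]]'; python3 -m handwheel '[[[0.003,0,0,0,0,0],[0.003,0,0,0,0,0],[0.003,0,0,0,0,0]]]'; done
```

```text
time: 36.43
tool_pos: [0.5488, 0.278, 0.0484]
tool_rot: [-0.0, -0.017, 1.0, -0.0]
contact_force: [-0.7, 0.3, 0.2]
gripper_width: 0.001
grasp_force: 0.0
time: 36.77
tool_pos: [0.561, 0.2781, 0.0488]
tool_rot: [-0.001, -0.017, 1.0, 0.0]
contact_force: [-4.7, 0.7, 3.0]
gripper_width: -0.002
grasp_force: 2.0
time: 37.02
tool_pos: [0.5703, 0.2783, 0.0485]
tool_rot: [-0.0, -0.017, 1.0, 0.0]
contact_force: [-3.5, 2.4, 1.7]
gripper_width: -0.002
grasp_force: 2.1
```

```bash
python3 -m handwheel '[[[0.002,0,0,0,0,0],[0.002,0,0,0,0,0],[0.002,0,0,0,0,0]]]'; python3 -m handwheel '[[[0.002,0,0,0,0,0],[0.001,0,0,0,0,0]]]';python3 -m handwheel '[[[0.002,0,0,0,0,0],[0,0,0,0,0,0]]]'
```

```text
time: 37.27
tool_pos: [0.5763, 0.2782, 0.0484]
tool_rot: [-0.0, -0.017, 1.0, 0.0]
contact_force: [-4.2, 3.1, 1.9]
gripper_width: -0.002
grasp_force: 2.2
time: 37.43
tool_pos: [0.5795, 0.278, 0.0483]
tool_rot: [-0.0, -0.017, 1.0, 0.0]
contact_force: [-3.4, 2.7, 1.9]
gripper_width: 0.005
grasp_force: 1.9
time: 37.6
tool_pos: [0.5817, 0.2779, 0.0483]
tool_rot: [0.0, -0.017, 1.0, -0.0]
contact_force: [-2.3, 1.7, 1.6]
gripper_width: -0.001
grasp_force: 1.2
```

```bash
python3 -m handwheel '[[[0.002,0,0,0,0,0],[0.002,0,0,0,0,0],[0.002,0,0,0,0,0],[0.002,0,0,0,0,0],[0.002,0,0,0,0,0],[0.002,0,0,0,0,0]]]'; python3 -m handwheel '[[[0.002,0,0,0,0,0],[0.002,0,0,0,0,0],[0.002,0,0,0,0,0],[0.002,0,0,0,0,0]]]'
```

```text
time: 38.1
tool_pos: [0.5933, 0.2781, 0.0482]
tool_rot: [-0.0, -0.017, 1.0, 0.0]
contact_force: [-4.5, 2.3, 1.7]
gripper_width: -0.001
grasp_force: 2.1
time: 38.43
tool_pos: [0.6012, 0.2782, 0.0482]
tool_rot: [-0.0, -0.017, 1.0, 0.0]
contact_force: [-4.4, 2.6, 1.7]
gripper_width: -0.003
grasp_force: 2.2
```

```bash
python3 -m handwheel '[[[0.002,0,0,0,0,0],[0.002,0,0,0,0,0],[0.002,0,0,0,0,0],[0.002,0,0,0,0,0],[0.002,0,0,0,0,0],[0.002,0,0,0,0,0]]]'; python3 -m handwheel '[[[0.002,0,0,0,0,0],[0.002,0,0,0,0,0],[0.002,0,0,0,0,0],[0.0015,0,0,0,0,0],[0.0015,0,0,0,0,0],[0.0015,0,0,0,0,0],[0,0,0,0,0,0],[0,0,0,0,0,0]]]'
```

```text
time: 38.93
tool_pos: [0.6131, 0.2782, 0.0482]
tool_rot: [-0.001, -0.017, 1.0, 0.0]
contact_force: [-5.0, 2.7, 2.1]
gripper_width: 0.0
grasp_force: 2.3
time: 39.6
tool_pos: [0.6235, 0.2782, 0.0482]
tool_rot: [-0.001, -0.017, 1.0, 0.0]
contact_force: [-4.1, 2.5, 1.3]
gripper_width: -0.001
grasp_force: 2.1
```

```bash
python3 -m handwheel '[[[0.0015,0,0,0,0,0],[0.0015,0,0,0,0,0],[0,0,0,0,0,0],[0,0,0,0,0,0],[0,0,0,0,0,0]]]'; python3 -m handwheel '[[[-0.003,0,0,0,0,0],[-0.004,0,0,0,0,0],[-0.008,0,0,0,0,0],[-0.02,0,0,0,0,0],[-0.04,0,0,0,0,0],[-0.04,0,0.01,0,0,0],[-0.04,0,0.03,0,0,0],[-0.04,0,0.04,0,0,0],[-0.04,0,0.04,0,0,0],[0,0,0,0,0,0],[0,0,0,0,0,0],[0,0,0,0,0,0]]]'
python3 - <<'E'
from h import *
print(state()["tool_pos"])
p,d=grab_frame("top")
cv2.imwrite("pics/z.png",cv2.resize(p[60:260,150:550],(800,400)))
w=camera_info("top"); P,u,v=cloud("top",d,None,w)
for a,b in ((.2,.36),(.01,.15)):
    k=(P[:,1]>a)&(P[:,1]<b)&(P[:,2]>.07)&(P[:,2]<.085)&(P[:,0]<.66)&(P[:,0]>.5); print(k.sum(),np.percentile(P[k][:,0]+.04*P[k][:,1],[2,50,98]).round(4))
E
```

```text
time: 40.02
tool_pos: [0.6235, 0.2782, 0.0482]
tool_rot: [-0.005, -0.017, 1.0, -0.0]
contact_force: [-16.2, 1.9, 8.8]
gripper_width: -0.002
grasp_force: 7.9
time: 41.02
tool_pos: [0.4202, 0.2777, 0.1427]
tool_rot: [0.001, -0.016, 1.0, 0.0]
contact_force: [0.6, -0.1, 0.2]
gripper_width: -0.0
grasp_force: 0.0
[0.42018933 0.27766052 0.14265979]
391 [0.6341 0.6418 0.6497]
333 [0.6351 0.6427 0.6502]
```

View pics/z.png

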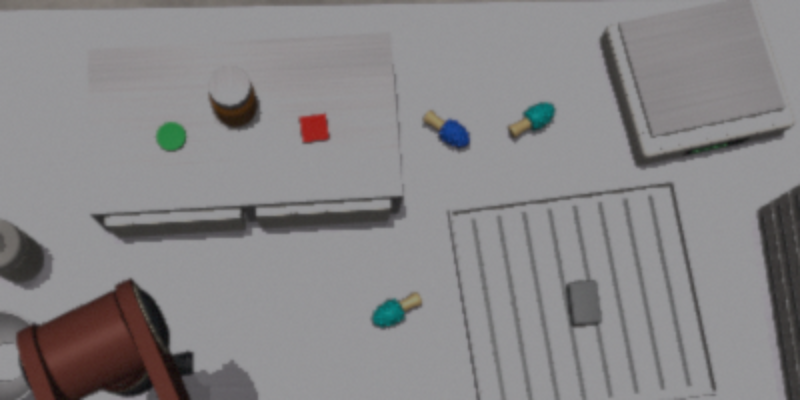

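Both drawer fronts are flush within 1 mm, the tray holds only the logger, and the arm is clear. I'm handing the job in.

```bash
python3 -c "
from plant import job_done
print(job_done())"
```

```text
the job is handed in; nothing more can be done
None
```

I handed the job in at about 41 s on the robot's clock: all three morels are in the green-marked (left) drawer and it is latched shut, the red-marked drawer stayed shut, and no verdict came back.

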